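# Free a sprung hinge leaf and square it to the photo scale

### The arm

A 6-joint arm with a two-finger parallel gripper is mounted at the origin on the work surface. World frame = base frame: x ahead of the robot, y to its left, z up, the work surface at z = 0. Lengths are in m, angles in rad, forces in N, time in s.
With the tool pointing down it reaches from about 0.35 to 0.725 m from the base axis. Payload 6 kg.
Tool frame: the origin (TCP) lies between the finger pads; the fingertips stand 22 mm ahead of it and the grasp point (between the pads) lies 3 mm ahead of it; x points along the fingers, y is the direction in which the jaws open and shut, and the axes are right-handed (so a half turn about x gives the same grasp; the last joint's range is limited). The gripper opens to 85 mm and grips with 20 to 120 N. Pads are 22 mm wide; open, the fingers measure 114 mm over their backs; the gripper's body (76 mm by 85 mm) begins 54 mm behind the grasp point. The pads swing forward as they close: fully open they stand 13 mm farther back than shut.
Start: joints at [1.666, 0.04, 0.085, 0, -1.615, -0.334], TCP at [0.142, 0.583, 0.253] pointing down, gripper open.
Joint ranges: [-2.56, 2.56], [-1.29, 2.01], [-1.08, 1.49], [-3.29, 1.98], [-2.81, -0.18], [-2.99, 2.99]. Speed limits (rad/s): [2.57, 2.57, 3.01, 3.14, 3.14, 3.14].

### API

Orientations are given as a 3x3 rotation matrix whose columns are the frame's x, y, z axes.
In Python, from rig import ctrl gives the robot as it stands. The module is installed in compiled form; this text tells all that it offers. Calls block until the motion is done:
- ctrl.move_to(position, orientation): joint-space move of the TCP to a pose.
- ctrl.movel(position, attitude=None, v=0.15, stop_force=None): straight line of the TCP; attitude=None keeps the orientation; v is the mean speed in m/s. With stop_force (N) it stops when the force on the tool has changed by that much, and returns True; else False.
- ctrl.move_j(angles): joint-space move.
- ctrl.gripper_to(opening, grip_force=None): finger opening in m; grip_force is the grip in N (None keeps the last); returns when the fingers have stopped.
- ctrl.pause(seconds).
- ctrl.solve_ik(position, orientation): joint angles nearest the present ones, or None.
- ctrl.read_state(): the state.
- ctrl.capture(name): name is "scene" or "side" or "wrist"; returns a dict with "color" (400x640x3 uint8, red, green, blue), "range_z" (400x640 float32, m along the optical axis (not along the pixel's ray), 0 where there is no reading), "fx", "fy", "cx", "cy" (pixels), "camera_from_world" (4x4, takes a point from world to camera coordinates). Camera axes: x right, y down, z forward; pixel columns grow to the right and rows downward; lengths in m; the calibration is good to about 2 mm. A picture is of the moment at which its call begins.
A pose or a line that the arm cannot do raises ctrl.PlanningError and nothing moves.
- ctrl.finish_job(): hands the job in, once; it reports no verdict.
The state is a dict: "t": time; "joint_positions": joint angles; "dq": joint speeds; "joint_efforts": joint torques, N m; "tool_pos": TCP position; "ee_rot": TCP orientation; "ft_force": force on the tool from outside, world axes, zero at the start; "wrist_torque": the same for the moment, N m; "finger_gap": finger opening in m.
Only numpy, scipy, OpenCV 4.12 (cv2) and the standard library are available. Lean on these libraries where they do the work, as an engineer would, in place of code of your own. Each camera call takes 0.05 s, during which the arm holds its last target.

### The job

With the forked tool from the rack, press the collar of the spring bar sideways until its pin leaves the lug, and with the fork still on the bar draw the hinge leaf out of its green mount. Then slide the leaf flat along the blue sheet, not lifting or tipping it, snugly into the inner corner of the white right-angle scale, its two knuckles up against the short arm and its side along the long arm. The forked tool must end back in its rack as it was found, and the jar, bottle and lens must be left alone.

Things in the scene. Friction and masses are not known exactly. Their poses are not given: they have to be found in the camera images.
- mount: Fixed green half of a hinge, 36 mm high, open to its -x. Origin on the table under the spring bar's axis, midway between two lugs (x -15..+20 mm; y +43..+57 and -57..-43), bridge behind at x +20..+60. The -y lug has a slot open to -x, 15 mm high, for the leaf's stub pin. Once the sprung pin is out of the +y lug the leaf leaves towards -x; 25 mm clears the lugs.
- pin_lug (a point): Centre of the hole in the mount's +y lug that holds the sprung pin, at (0, +50, +22) mm of the mount, axes as the mount's. Hole 14 x 14 mm, closed in front (8 mm wall at -x), behind, above and below; it opens towards the leaf, at y = +43.
- leaf: Loose dark steel hinge leaf, 0.45 kg, flat in the mount, at the start with the mount's origin and axes. Origin at the underside, below the bar axis. Plate 8 mm thick, x -120..-20, y -40..+40 mm. Knuckles 34 mm high, x -20..+12, y 28..40 and -40..-28 mm; between them an open window crossed by the spring bar. Fixed stub pin, 10 mm thick, sticks out 13 mm at -y, at z 22.
- spring_bar (a joint): Slide of the bar in the leaf (m): 0 at rest, grows as it is pressed to the leaf's -y, at most 0.016. Bar 10 mm thick, along y at x 0, z 22 mm. At rest its pin end is at y = +53 (10 mm inside the lug), its orange collar, 26 mm across, at y +2..+10; room to press on its -y side. Past 10 mm the pin is clear (12 to 15 is safe). Spring: 2.4 N at rest + 0.2 N/mm, returns when let go.
- fork_gap (a point): Point of the bar's axis on the leaf at (0, +19, +22) mm, the middle of the 18 mm gap between the resting collar (y +10) and the +y knuckle (y +28). The fork goes in here from above, astride the bar, tips down to about 9 mm over the table. Axes as the leaf's.
- rib_top (a point): Middle of the top of the brass grip rib on the leaf, at (-75, 0, +36) mm of the leaf, axes as the leaf's. The rib is 60 mm long in x, 14 mm thick in y, and rises from the plate (z 8) to z 36 mm.
- fork: Loose upright forked tool, 100 mm tall, 0.16 kg. Origin between its tine tips at the bottom, z up. Steel fork z 0..45 mm, 26 mm wide in x, 7 mm thick in y, with a slot 13 mm wide in x, up to z 26. Black flange 40 x 40 mm at z 45..51. Yellow handle 24 x 24 mm at z 51..100. Astride the bar, its x lies along the leaf's x.
- rack: Fixed white rack, 90 x 80 x 60 mm, origin under its centre. Two rails along x, tops at z 60 mm, between them a slot 18 mm wide (y -9..+9) and 80 mm long, open above and at the ends. The fork hangs in it, flange on the rails, axes along the rack's, tips 15 mm over the table, up to 12 mm from the middle along x.
- scale: Fixed white right-angle scale with black checks, 5 mm thick, arms 24 mm wide. Origin on the table at the inner corner. Short arm: 120 mm along +y, at x 0..+24. Long arm: 170 mm along -x, at y -24..0. Knuckle end touching the short arm and -y side touching the long arm, with axes along the scale's, puts the leaf's origin at (-12, +40) mm here. The stub pin passes over the arm.
- clear_jar: Clear glass jar with white cap, 48 mm across, 75 mm tall, a bystander. Origin under its centre.
- amber_bottle: Amber glass bottle with black cap, 44 mm across, 90 mm tall, a bystander. Origin under its centre.
- macro_lens: Black camera lens standing on end, 70 mm across, 75 mm tall, a bystander. Origin under its centre.
Mind the look-alikes: they are no part of the job. Of the things that look like the mount, the larger one is meant.

How it is judged:
By the outcome, as a careful person would: the job done as asked, in the order asked, and still so for the second after the job is handed in, with the robot touching nothing.
It also fails if it takes over 64 s, if anything falls off the work surface, if the arm or the gripper's body presses on something with over 40 N, if the wrist force passes 120 N, or if a joint passes its speed limit or range.

## Working session

There is one attempt and no reset: what is moved stays moved. The work goes in short steps, each a Python script; the robot and the scene stay as the last script left them, time stands still between calls to the robot, and variables do not carry over. Pictures are saved under pics/ and viewed, and the job is handed in when it is done.

```bash
mkdir -p pics; ls
cat > h.py <<'E'
import numpy as np, cv2
from rig import ctrl
def save(name,c): cv2.imwrite('pics/'+name+'.png',cv2.cvtColor(c,cv2.COLOR_RGB2BGR))
def ray(c,u,v):
    T=np.linalg.inv(c['camera_from_world']); d=np.array([(u-c['cx'])/c['fx'],(v-c['cy'])/c['fy'],1.])
    return T[:3,3],T[:3,:3]@d
def onplane(c,u,v,z):
    o,d=ray(c,u,v); return o+d*(z-o[2])/d[2]
def cloud(c):
    v,u=np.mgrid[:400,:640]; z=c['range_z'].astype(float)
    P=np.stack([(u-c['cx'])/c['fx']*z,(v-c['cy'])/c['fy']*z,z,np.ones_like(z)],-1)
    W=P@np.linalg.inv(c['camera_from_world']).T
    W[z<=0]=np.nan
    return W[...,:3]
def proj(c,p):
    q=c['camera_from_world']@np.r_[p,1]; return np.array([q[0]/q[2]*c['fx']+c['cx'],q[1]/q[2]*c['fy']+c['cy']])
E
python3 - <<'E'
from h import *
import pickle
for n in ['scene','side','wrist']:
    c=ctrl.capture(n); save(n+'0',c['color']); pickle.dump(c,open(n+'0.pkl','wb'))
    print(n,c['fx'],np.linalg.inv(c['camera_from_world']).round(3).tolist())
s=ctrl.read_state(); print(s['t'],s['tool_pos'],s['ee_rot'],s['ft_force'],s['finger_gap'])
E
```

```text
pics
scene 411.7387038613524 [[0.138, 0.637, -0.758, 1.502], [0.99, -0.072, 0.12, -0.114], [0.022, -0.767, -0.641, 0.797], [0.0, 0.0, 0.0, 1.0]]
side 386.42808710890023 [[0.873, -0.37, 0.319, 0.223], [-0.488, -0.647, 0.586, -0.65], [-0.01, -0.667, -0.745, 0.909], [0.0, 0.0, 0.0, 1.0]]
wrist 277.4035106216628 [[-0.235, -0.934, -0.269, 0.21], [-0.972, 0.227, 0.063, 0.566], [0.002, 0.276, -0.961, 0.374], [0.0, 0.0, 0.0, 1.0]]
0.15 [0.14180007 0.58277349 0.25252793] [[-1.82160346e-04 -2.36528634e-01 -9.71624502e-01]
 [-1.35194623e-03 -9.71623572e-01  2.36528661e-01]
 [-9.99999070e-01  1.35667022e-03 -1.42782709e-04]] [-0.50369198  0.71351385 -0.12973127] 0.08549333461826271
```

View pics/scene0.png

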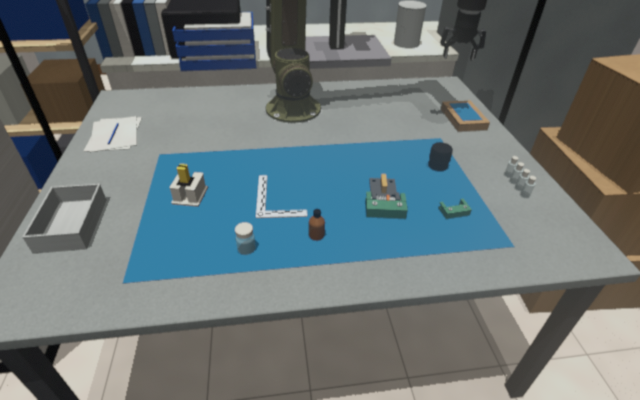

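View pics/side0.png

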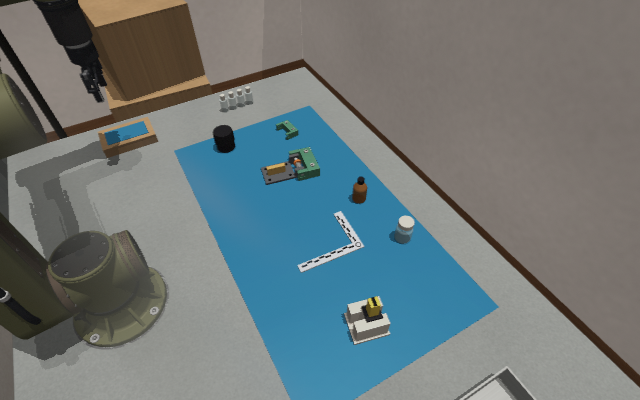

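View pics/wrist0.png

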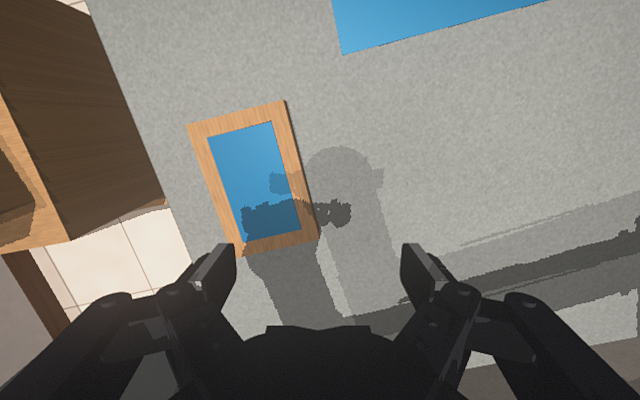

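Scene shows two green U-shapes: the large one at (386,205) with the leaf in it, and a small empty one at (455,209). The large one is the mount. The rack with the fork is at (188,188), the scale corner at (262,213), the jar at (244,235), the bottle at (317,224) and the lens at (440,155). Next I get coarse positions and enlarged crops.

Run:
```python
from h import *
import pickle
c=pickle.load(open('scene0.pkl','rb')); s=pickle.load(open('side0.pkl','rb'))
for n,k,pts in [('scene',c,{'mount':(386,205),'small':(455,209),'rack':(188,192),'handle':(184,172),'rib':(384,181),'corner':(258,216),'shortend':(307,213),'longend':(263,177),'jarcap':(244,229),'bottlecap':(317,213),'lens':(440,150)}),
  ('side',s,{'mount':(308,160),'small':(288,130),'handle':(375,303),'rib':(276,168),'corner':(359,246),'shortend':(338,213),'longend':(301,268),'jarcap':(406,222),'bottlecap':(361,182),'lens':(224,132)})]:
    W=cloud(k)
    for m,(u,v) in pts.items(): print(n,m,W[v,u].round(3),onplane(k,u,v,0).round(3))
a=cv2.resize(c['color'][130:250,340:480],None,fx=4,fy=4,interpolation=cv2.INTER_CUBIC); save('crop_mount',a)
a=cv2.resize(s['color'][110:190,215:335],None,fx=5,fy=5,interpolation=cv2.INTER_CUBIC); save('crop_mount_side',a)
```

```text
scene mount [0.662 0.206 0.037] [0.621 0.222 0.   ]
scene small [0.686 0.405 0.024] [0.661 0.42  0.   ]
scene rack [ 0.555 -0.346  0.049] [ 0.494 -0.361  0.   ]
scene handle [ 0.533 -0.35   0.103] [ 0.389 -0.385  0.   ]
scene rib [0.553 0.229 0.037] [0.506 0.246 0.   ]
scene corner [ 0.63  -0.154  0.004] [ 0.625 -0.154  0.   ]
scene shortend [ 0.629 -0.014  0.   ] [ 0.629 -0.014  0.   ]
scene longend [ 0.449 -0.134  0.004] [ 0.443 -0.134  0.   ]
scene jarcap [ 0.751 -0.186  0.074] [ 0.674 -0.193  0.   ]
scene bottlecap [ 0.73 -0.    0.09] [0.632 0.014 0.   ]
scene lens [0.466 0.43  0.078] [0.354 0.489 0.   ]
side mount [0.65  0.203 0.036] [0.668 0.239 0.   ]
side small [0.67  0.397 0.021] [0.681 0.422 0.   ]
side handle [ 0.52  -0.359  0.113] [ 0.563 -0.317  0.   ]
side rib [0.542 0.224 0.033] [0.554 0.258 0.   ]
side corner [ 0.62  -0.155  0.008] [ 0.623 -0.151 -0.   ]
side shortend [ 0.632 -0.021  0.007] [ 0.635 -0.017  0.   ]
side longend [ 0.445 -0.137  0.007] [ 0.447 -0.133 -0.   ]
side jarcap [ 0.746 -0.189  0.075] [ 0.793 -0.147 -0.   ]
side bottlecap [ 0.717 -0.008  0.085] [0.768 0.059 0.   ]
side lens [0.447 0.434 0.075] [0.467 0.531 0.   ]
```

View pics/crop_mount_side.png

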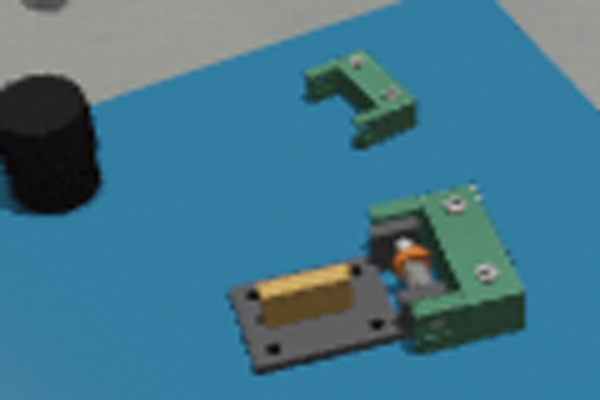

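The crop confirms the large green mount at crop (450,270), with the dark leaf, brass rib and orange collar. The small empty one at crop (370,90) is the decoy. Next I plan the wrist views.

```bash
cat >> h.py <<'E'
def R(yaw):
    # jaws (tool y) along direction yaw, tool pointing down
    y=np.array([np.cos(yaw),np.sin(yaw),0]); x=np.array([0,0,-1.]); return np.stack([x,y,np.cross(x,y)],1)
E
python3 - <<'E'
from h import *
for n,p in dict(mount=(.6,.21,.25),rack=(.53,-.355,.25),rackdown=(.53,-.355,.13),rib=(.55,.22,.03),bar=(.63,.2,.1),scale=(.53,-.1,.25)).items():
    for y in (90,-90,0,180,-80,-100): 
        q=ctrl.solve_ik(np.array(p),R(np.radians(y)))
        print(n,y,None if q is None else np.round(q,2))
E
```

```text
mount 90 [ 0.65  0.13  0.18  0.   -1.62 -2.22]
mount -90 [ 0.65  0.13  0.18  0.   -1.62  0.92]
mount 0 [ 0.65  0.13  0.18  0.   -1.62  2.49]
mount 180 [ 0.65  0.13  0.18  0.   -1.62 -0.65]
mount -80 [ 0.65  0.13  0.18  0.   -1.62  1.09]
mount -100 [ 0.65  0.13  0.18  0.   -1.62  0.75]
rack 90 [-0.28  0.14  0.19  0.   -1.62 -1.29]
rack -90 [-0.28  0.14  0.19  0.   -1.62  1.85]
rack 0 [-0.28  0.14  0.19  0.   -1.62 -2.86]
rack 180 [-0.28  0.14  0.19  0.   -1.62  0.28]
rack -80 [-0.28  0.14  0.19  0.   -1.62  2.02]
rack -100 [-0.28  0.14  0.19  0.   -1.62  1.67]
rackdown 90 [-0.28  0.16 -0.01  0.   -1.4  -1.29]
rackdown -90 [-0.28  0.16 -0.01  0.   -1.4   1.85]
rackdown 0 [-0.28  0.16 -0.01  0.   -1.4  -2.86]
rackdown 180 [-0.28  0.16 -0.01  0.   -1.4   0.28]
rackdown -80 [-0.28  0.16 -0.01  0.   -1.4   2.02]
rackdown -100 [-0.28  0.16 -0.01  0.   -1.4   1.67]
rib 90 [ 0.72  0.11 -0.26  0.   -1.21 -2.29]
rib -90 [ 0.72  0.11 -0.26  0.   -1.21  0.85]
rib 0 [ 0.72  0.11 -0.26  0.   -1.21  2.42]
rib 180 [ 0.72  0.11 -0.26  0.   -1.21 -0.72]
rib -80 [ 0.72  0.11 -0.26  0.   -1.21  1.03]
rib -100 [ 0.72  0.11 -0.26  0.   -1.21  0.68]
bar 90 [ 0.61  0.23  0.02  0.   -1.35 -2.18]
bar -90 [ 0.61  0.23  0.02  0.   -1.35  0.96]
bar 0 [ 0.61  0.23  0.02  0.   -1.35  2.53]
bar 180 [ 0.61  0.23  0.02  0.   -1.35 -0.61]
bar -80 [ 0.61  0.23  0.02  0.   -1.35  1.14]
bar -100 [ 0.61  0.23  0.02  0.   -1.35  0.79]
scale 90 [ 0.19 -0.12 -0.08  0.   -1.61 -1.76]
scale -90 [ 0.19 -0.12 -0.08  0.   -1.61  1.38]
scale 0 [ 0.19 -0.12 -0.08  0.   -1.61  2.96]
scale 180 [ 0.19 -0.12 -0.08  0.   -1.61 -0.19]
scale -80 [ 0.19 -0.12 -0.08  0.   -1.61  1.56]
scale -100 [ 0.19 -0.12 -0.08  0.   -1.61  1.21]
```

Run:
```python
from h import *
import pickle
def tryp(p,y):
    try: ctrl.move_to(np.array(p),R(np.radians(y)))
    except ctrl.PlanningError as e: print('fail',p,e); return
    s=ctrl.read_state(); print(s['t'],s['tool_pos'])
for n,p in [('m1',(.61,.21,.20)),('s1',(.57,-.10,.25)),('r1',(.535,-.352,.27))]:
    tryp(p,-90); ctrl.pause(0.2)
    c=ctrl.capture('wrist'); save(n,c['color']); pickle.dump(c,open(n+'.pkl','wb'))
```

```text
2.3 [0.60973201 0.21087694 0.20012519]
3.7583 [ 0.5702077  -0.09910936  0.24950939]
5.0083 [ 0.53539937 -0.35109148  0.26983543]
```

```bash
ls pics
```

```text
crop_mount.png
crop_mount_side.png
m1.png
r1.png
s1.png
scene0.png
side0.png
wrist0.png
```

View pics/m1.png

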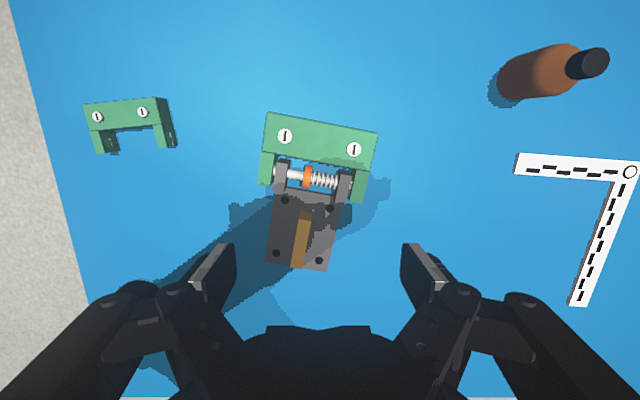

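View pics/s1.png

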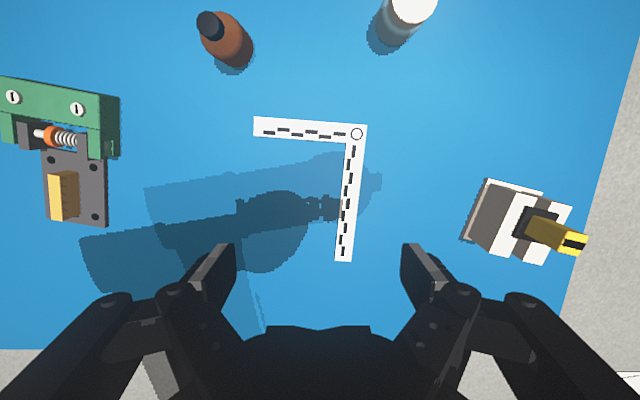

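View pics/r1.png

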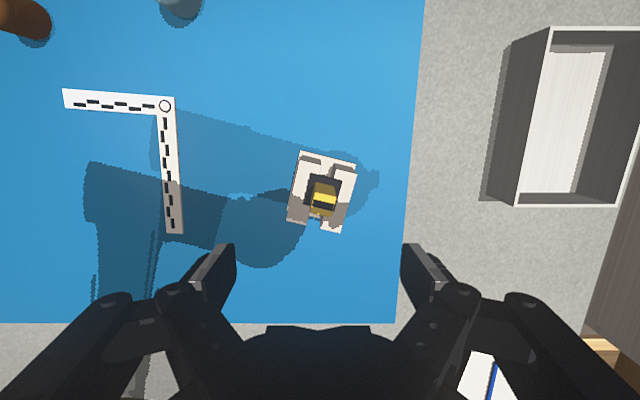

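Wrist views: m1 shows the mount (320,150) and leaf (305,230). s1 shows the scale with its inner corner near (346,140). r1 shows the rack (322,190) with the fork handle top near (323,195). Next, contours projected onto planes.

```bash
cat >> h.py <<'E'
def planepts(c,mask,z):
    v,u=np.nonzero(mask); T=np.linalg.inv(c['camera_from_world'])
    d=np.stack([(u-c['cx'])/c['fx'],(v-c['cy'])/c['fy'],np.ones(len(u))],1)@T[:3,:3].T
    o=T[:3,3]; return (o+d*((z-o[2])/d[:,2])[:,None])[:,:2]
def big(m,near=None):
    n,l,st,ce=cv2.connectedComponentsWithStats(m.astype(np.uint8))
    k=1+np.argmax(st[1:,4]) if near is None else l[near[1],near[0]]
    return l==k
def rect(P):
    (cx,cy),(w,h),a=cv2.minAreaRect((P*1000).astype(np.float32))
    return np.array([cx,cy])/1000,(round(w,1),round(h,1)),a
E
python3 - <<'E'
from h import *
import pickle
L=lambda n:pickle.load(open(n+'.pkl','rb'))
m,s,r=L('m1'),L('s1'),L('r1')
def hsv(c): return cv2.cvtColor(c['color'],cv2.COLOR_RGB2HSV)
H=hsv(m); z=cloud(m)[...,2]
print('table z',np.nanmedian(z[60:100,200:240]), np.nanmedian(cloud(s)[250:260,300:320,2]),np.nanmedian(cloud(r)[20:40,300:340,2]))
g=(H[...,0]>65)&(H[...,0]<90)&(H[...,1]>50)
top=big(g&(z>.031)); print('mount',top.sum(),np.nanmedian(z[top]),rect(planepts(m,top,.036)))
rib=big((H[...,0]>10)&(H[...,0]<28)&(H[...,1]>90)&(np.indices(z.shape)[1]<400)&(z>.031)); print('rib',rib.sum(),np.nanmedian(z[rib]),rect(planepts(m,rib,.036)))
org=big((H[...,0]<14)&(H[...,1]>150)&(np.indices(z.shape)[1]<400)); print('collar',org.sum(),np.nanmedian(z[org]),rect(planepts(m,org,.022)),rect(planepts(m,org,.03)))
lf=big((z>.003)&(z<.014)&(H[...,1]<90)&(np.indices(z.shape)[1]<380)&(np.indices(z.shape)[0]<280)); print('plate',lf.sum(),rect(planepts(m,lf,.008)))
for n,c in (('m1',m),('s1',s),('r1',r)):
    h=hsv(c);zz=cloud(c)[...,2]
    w=(h[...,1]<60)&(h[...,2]>90)
    near={'m1':(520,160),'s1':(260,122),'r1':(66,95)}[n]
    w=cv2.morphologyEx(((h[...,1]<110)&(zz<.02)).astype(np.uint8),cv2.MORPH_CLOSE,np.ones((3,3)))
    w=big(w,near); print('scale',n,w.sum(),rect(planepts(c,w,.005)))
    save('mask_'+n,np.where(w[...,None],255,c['color']//2).astype(np.uint8))
zz=cloud(r)[...,2]; h=hsv(r)
rk=big((zz>.055)&(zz<.064)&(h[...,1]<80),None); print('rack',rk.sum(),rect(planepts(r,rk,.060)))
yl=big((h[...,0]>18)&(h[...,0]<38)&(h[...,1]>100)&(zz>.09)); print('handle',yl.sum(),np.nanmedian(zz[yl]),zz[195,323],rect(planepts(r,yl,.115)))
save('mk_r',np.where((rk|yl)[...,None],255,r['color']//2).astype(np.uint8))
save('mk_m',np.where((top|rib|lf)[...,None],255,m['color']//2).astype(np.uint8))
a=np.vstack([cv2.resize(r['color'][130:250,270:380],(550,600))]); save('crop_r',a)
E
```

```text
table z 0.0016254119222686159 0.0017759832949240384 0.0016076662965599509
mount 4941 0.03686749323945565 (array([0.63914783, 0.21180299]), (113.9, 74.7), 79.3703842163086)
rib 612 0.036900957828118836 (array([0.54433875, 0.22970964]), (13.7, 61.9), 79.57474517822266)
collar 128 0.03321752059951824 (array([0.61777667, 0.22182706]), (7.6, 24.8), 79.4807357788086) (array([0.61942517, 0.22151279]), (7.4, 24.1), 79.48076629638672)
plate 4230 (array([0.54904749, 0.22864291]), (80.1, 102.1), 79.50647735595703)
scale m1 5722 (array([ 0.54023346, -0.0836436 ]), (149.7, 196.2), 85.91598510742188)
scale s1 4538 (array([ 0.54003876, -0.08357006]), (145.7, 196.1), 85.96136474609375)
scale r1 4516 (array([ 0.53975537, -0.08397578]), (146.7, 196.9), 86.30929565429688)
rack 3065 (array([ 0.60022717, -0.65892316]), (199.7, 135.8), 0.1313478946685791)
handle 463 0.11543101237011949 0.11512632373238552 (array([ 0.52232233, -0.35689548]), (24.1, 29.6), 77.62398529052734)
```

View pics/mk_m.png

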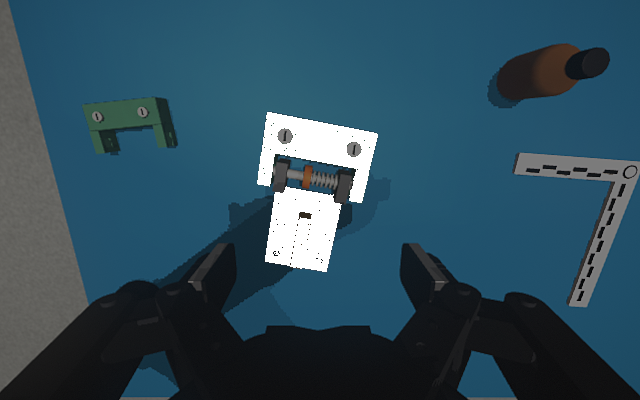

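View pics/crop_r.png

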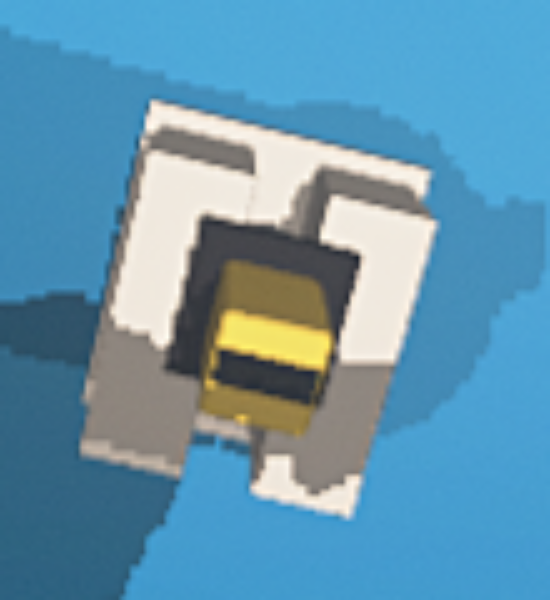

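View pics/mask_s1.png

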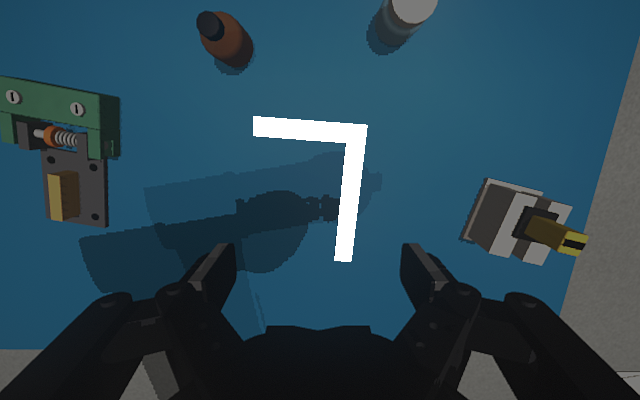

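View pics/mk_r.png

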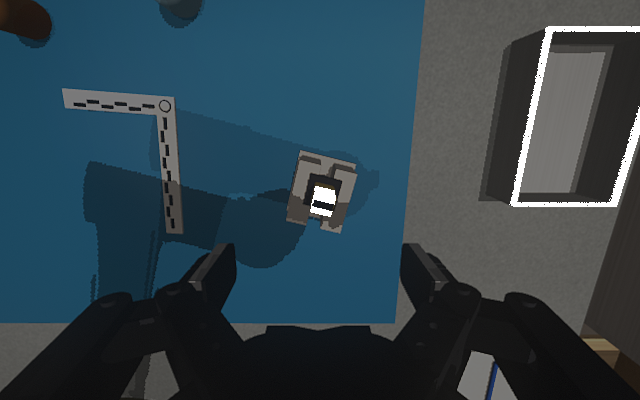

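Run:
```python
from h import *
import pickle
r=pickle.load(open('r1.pkl','rb')); h=cv2.cvtColor(r['color'],cv2.COLOR_RGB2HSV); zz=cloud(r)[...,2]
v,u=np.indices(zz.shape); box=(u>270)&(u<380)&(v>130)&(v<250)
blk=box&(zz>.055)&(zz<.065)
print('railtops(60)',rect(planepts(r,blk&(h[...,1]<80),.06)))
fl=box&(zz>.0632)&(zz<.0705)&(h[...,2]<90); print('flange z',np.nanmedian(zz[fl]),rect(planepts(r,fl,.066)))
t=box&(zz>.1125); print('top',t.sum(),rect(planepts(r,t,.115)))
print(rect(planepts(r,box&(zz>.003)&(zz<.07)&(h[...,1]<80),.06)))
save('mk_r2',cv2.resize(np.stack([blk,fl,t],-1).astype(np.uint8)[130:250,270:380]*255,(550,600),interpolation=cv2.INTER_NEAREST))
```

```text
railtops(60) (array([ 0.51148657, -0.35446323]), (72.0, 80.7), 76.0807876586914)
flange z 0.06686058245586601 (array([ 0.51962305, -0.35678659]), (39.5, 40.2), 76.91704559326172)
top 505 (array([ 0.51967749, -0.3563902 ]), (23.9, 24.2), 76.3550033569336)
(array([ 0.51672473, -0.35472656]), (74.6, 92.3), 77.00349426269531)
```

View pics/mk_r2.png

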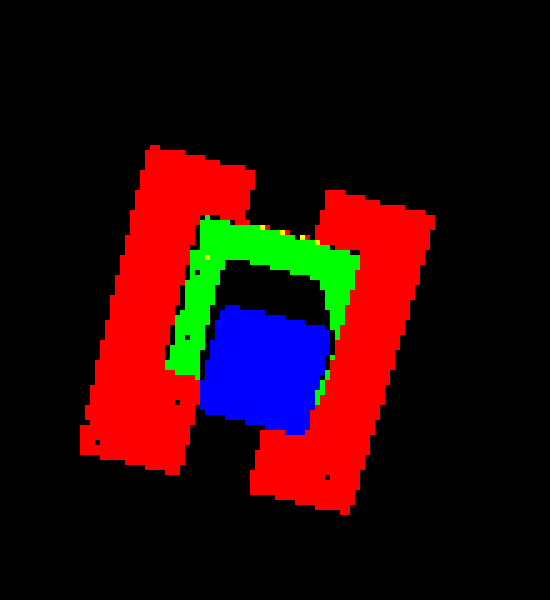

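Fork origin is (0.520,-0.3565), yaw -13.4°. The mount and leaf are at (0.6174,0.2159), yaw -10.5°; mount, rib, plate and collar agree to about 1 mm, and all sizes match. The scale corner is at (0.6095,-0.1367), yaw -4°. Now I grasp the fork.

```bash
cat >> h.py <<'E'
D=np.radians
FORK=np.array([.5197,-.3565]); FY=D(-13.4)
LEAF=np.array([.6174,.2159]); LY=D(-10.5)
COR=np.array([.6095,-.1367]); SY=D(-4.0)
def ax(y): return np.array([np.cos(y),np.sin(y)]),np.array([-np.sin(y),np.cos(y)])
def fr(o,y,px,py,z): a,b=ax(y); return np.r_[o+a*px+b*py,z]
def RT(y): return R(y-np.pi/2)   # jaws along frame y, camera on +x side
def st(m=''):
    s=ctrl.read_state(); print(m,'t %.2f'%s['t'],s['tool_pos'].round(4),'F',s['ft_force'].round(1),'gap %.4f'%s['finger_gap'])
    return s
E
python3 - <<'E'
from h import *
ctrl.gripper_to(.06,80)
ctrl.move_to(np.r_[FORK,.16],RT(FY)); 
ctrl.movel(np.r_[FORK,.094],v=.12); st('down')
ctrl.gripper_to(.015,80); st('grip')
ctrl.movel(np.r_[FORK,.2],v=.2); st('lift')
ctrl.move_to(fr(LEAF,LY,0,19,.15),RT(LY)); ctrl.pause(.2); st('over')
c=ctrl.capture('wrist'); save('over1',c['color'])
c=ctrl.capture('side'); save('over1s',cv2.resize(c['color'][90:210,215:375],(800,600),interpolation=cv2.INTER_CUBIC))
E
```

```text
down t 6.85 [ 0.5203 -0.3569  0.0954] F [ 0.  -0.6 -0.2] gap 0.0597
grip t 7.27 [ 0.5202 -0.3567  0.0951] F [0.4 0.1 3.5] gap 0.0232
lift t 7.95 [ 0.5193 -0.3559  0.1978] F [-0.1  0.4 -2.2] gap 0.0228Traceback (most recent call last):
  File "<stdin>", line 7, in <module>
rig.PlanningError: the arm cannot take that pose within its joint ranges
```

Run:
```python
from h import *
for z in (.2,.15,.12,.1,.088):
  for y in (-10.5,-5,0,10,):
    q=ctrl.solve_ik(fr(LEAF,LY,0,19,z),RT(D(y))); print(z,y,None if q is None else q.round(2))
print(np.round(ctrl.read_state()['joint_positions'],2))
```

```text
0.2 -10.5 None
0.2 -5 None
0.2 0 None
0.2 10 None
0.15 -10.5 None
0.15 -5 None
0.15 0 None
0.15 10 None
0.12 -10.5 None
0.12 -5 None
0.12 0 None
0.12 10 None
0.1 -10.5 None
0.1 -5 None
0.1 0 None
0.1 10 None
0.088 -10.5 None
0.088 -5 None
0.088 0 None
0.088 10 None
[-0.28  0.12  0.07 -0.   -1.52  1.62]
```

The offsets were in millimetres, so I'll correct the units. No motion resulted.

```bash
sed -i 's/def fr(o,y,px,py,z): a,b=ax(y); return np.r_\[o+a\*px+b\*py,z\]/def fr(o,y,px,py,z): a,b=ax(y); return np.r_[o+a*px*1e-3+b*py*1e-3,z]/' h.py
python3 - <<'E'
from h import *
print(fr(LEAF,LY,0,19,.15))
ctrl.move_to(fr(LEAF,LY,0,19,.15),RT(LY)); ctrl.pause(.2); st('over')
c=ctrl.capture('wrist'); save('over1',c['color'])
c=ctrl.capture('side'); save('over1s',cv2.resize(c['color'][90:210,215:375],(800,600),interpolation=cv2.INTER_CUBIC))
E
```

```text
[0.62086247 0.23458184 0.15      ]
over t 10.31 [0.6211 0.2339 0.1501] F [ 1.3  0.1 -1.8] gap 0.0236
```

View pics/over1.png

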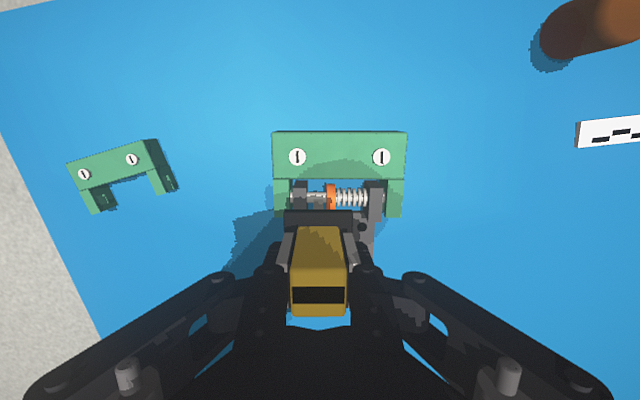

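View pics/over1s.png

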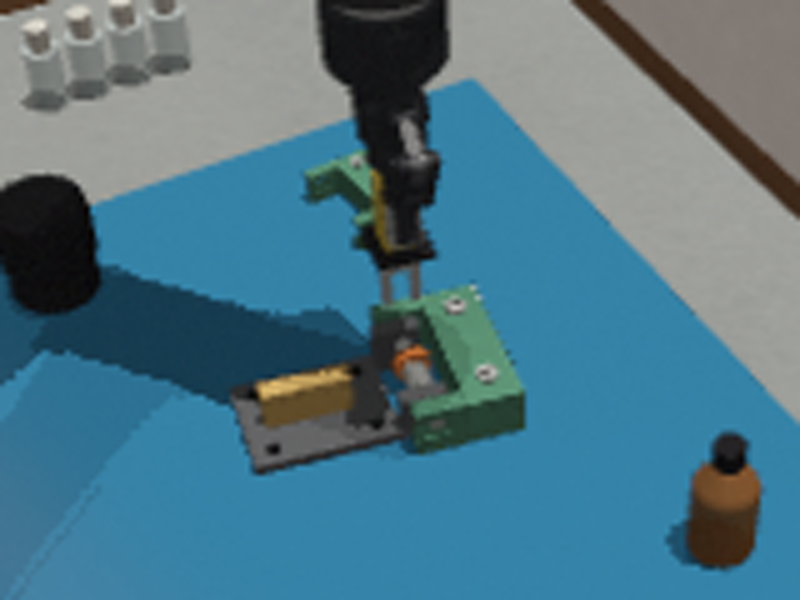

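The wrist view shows the fork held upright, its flange at (322,222), next to the collar (331,197). I check its x against the bar in this same view.

Run:
```python
from h import *
c=ctrl.capture('wrist'); H=cv2.cvtColor(c['color'],cv2.COLOR_RGB2HSV); z=cloud(c)[...,2]
v,u=np.indices(z.shape)
g=(H[...,0]>65)&(H[...,0]<90)&(H[...,1]>50)&(z>.031)&(z<.042)&(u>250)&(u<420)
C,wh,a=rect(planepts(c,g,.036)); print('mount',C,wh,a)
fl=(z>.112)&(z<.128)&(H[...,2]<90)&(u>275)&(u<365)&(v<260)&(v>200); print('fl z',np.nanmedian(z[fl]),fl.sum())
A,B=ax(LY)
P=planepts(c,fl,.121); q=(P-LEAF)*1000; print('flange leaf-frame x %s y %s'%(np.percentile(q@A,[0,1,50,99,100]).round(1),np.percentile(q@B,[0,1,50,99,100]).round(1)))
m=planepts(c,g,.036); q=(m-LEAF)*1000; print('mount x',np.percentile(q@A,[0,1,99,100]).round(1),np.percentile(q@B,[0,1,99,100]).round(1))
org=big((H[...,0]<14)&(H[...,1]>150)&(u<400)&(u>300)); q=(planepts(c,org,.024)-LEAF)*1000; print('collar',(q@A).min(),(q@A).max(),np.percentile(q@B,[1,50,99]))
```

```text
mount [0.63972131 0.21166068] (114.1, 74.5) 79.50911712646484
fl z 0.12174417729261981 1308
flange leaf-frame x [ 6.7  6.7 14.8 20.2 20.2] y [-2.1 -1.6 18.2 37.4 37.9]
mount x [-14.5 -11.7  60.   60. ] [-57.1 -56.1  55.9  56.9]
collar -11.876254629645066 12.221324346988089 [1.64201857 5.55665845 9.21329406]
```

Flange centre is at leaf x 0.2, y 18. The mount spans -14.5..60 and ±57, and the collar is centred on x 0, so everything fits. Now I descend and press.

Run:
```python
from h import *
print(ctrl.movel(fr(LEAF,LY,0,19,.089),v=.08,stop_force=8)); s=st('down')
if s['tool_pos'][2]<.093:
    # collar at 10, half thickness 3.5: contact at 13.5; press 14.5
    for y in (14,6,-1.2):
        ctrl.movel(fr(LEAF,LY,0,y,.089),v=.05); s=st(y); print((s['ft_force'][:2]@np.array(ax(LY)).T).round(2))
    c=ctrl.capture('wrist'); save('press1',c['color'])
    c=ctrl.capture('side'); save('press1s',cv2.resize(c['color'][90:210,215:375],(800,600),interpolation=cv2.INTER_CUBIC))
```

```text
False
down t 11.37 [0.621  0.2347 0.0895] F [-0.1  1.3 -1.2] gap 0.0231
14 t 11.62 [0.6201 0.2295 0.0896] F [-0.7  0.4 -1.1] gap 0.0235
[-0.72  0.23]
6 t 11.93 [0.6187 0.2222 0.0895] F [-0.1  3.6 -1.5] gap 0.0234
[-0.76  3.49]
-1.2 t 12.22 [0.6173 0.2153 0.0894] F [-0.8  5.2  0.3] gap 0.0229
[-1.71  4.99]
```

View pics/press1.png

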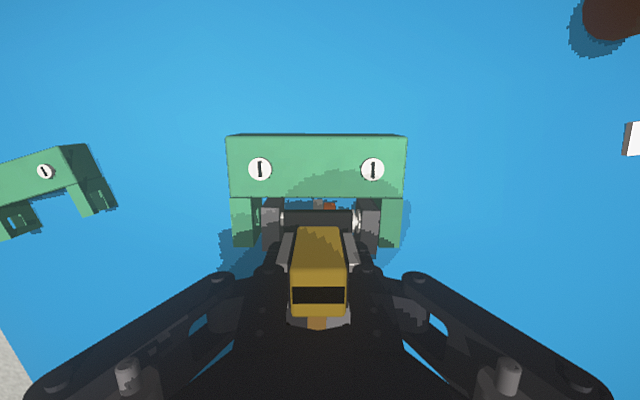

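View pics/press1s.png

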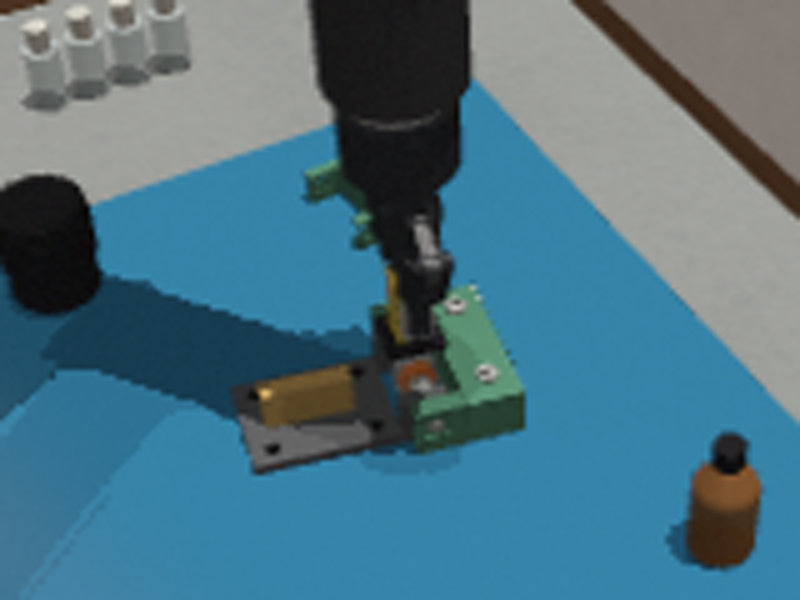

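The fork is astride the bar and the collar is pressed; the 5.0 N force implies about 13 mm of slide. The leaf rests on the -y lug. Now I draw it out.

Run:
```python
from h import *
for x,y in ((-8,-1.2),(-18,-1.2),(-29,-1.2),(-38,6)):
    ctrl.movel(fr(LEAF,LY,x,y,.089),v=.05); s=st((x,y)); print((s['ft_force'][:2]@np.array(ax(LY)).T).round(2))
    if x==-18: c=ctrl.capture('side'); save('draw0s',cv2.resize(c['color'][90:210,215:375],(800,600),interpolation=cv2.INTER_CUBIC))
c=ctrl.capture('wrist'); save('draw1',c['color'])
c=ctrl.capture('side'); save('draw1s',cv2.resize(c['color'][90:210,215:375],(800,600),interpolation=cv2.INTER_CUBIC))
```

```text
(-8, -1.2) t 12.62 [0.6099 0.2169 0.0894] F [ 2.3  3.6 -1.3] gap 0.0234
[1.56 3.96]
(-18, -1.2) t 12.97 [0.6001 0.2187 0.0894] F [ 1.   4.7 -2. ] gap 0.0232
[0.15 4.84]
(-29, -1.2) t 13.39 [0.5891 0.2206 0.0895] F [ 1.3  4.5 -0.5] gap 0.0233
[0.48 4.68]
(-38, 6) t 13.78 [0.581  0.228  0.0888] F [ 1.8 -0.1 -0.6] gap 0.0229
[1.79 0.2 ]
```

View pics/draw1.png

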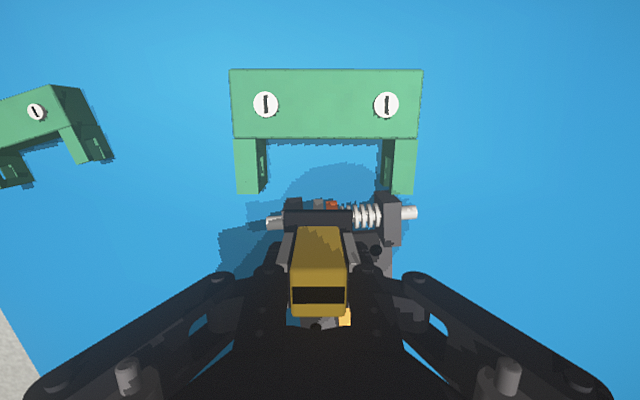

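View pics/draw1s.png

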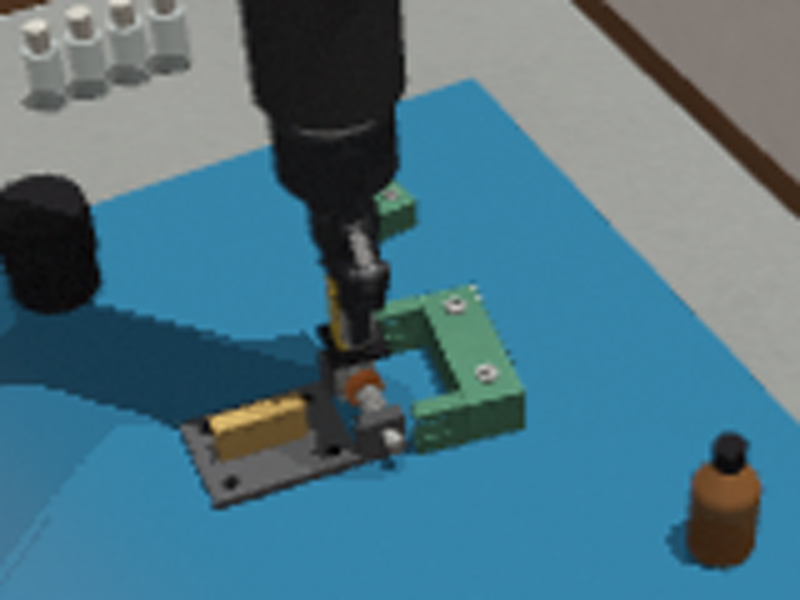

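The leaf is free: the knuckles are clear of both lugs and the bar has sprung back. I lift the fork off and return it to the rack.

Run:
```python
from h import *
import pickle
ctrl.movel(fr(LEAF,LY,-36.8,6,.089),v=.03)
print(ctrl.movel(fr(LEAF,LY,-36.8,6,.155),v=.10)); st('up')
ctrl.move_to(fr(LEAF,LY,-20,6,.2),RT(LY)); ctrl.pause(.15)
c=ctrl.capture('wrist'); save('leaf2',c['color']); pickle.dump(c,open('leaf2.pkl','wb'))
ctrl.move_to(np.r_[FORK,.18],RT(FY)); st('overrack')
ctrl.movel(np.r_[FORK,.11],v=.12)
print(ctrl.movel(np.r_[FORK,.092],v=.04,stop_force=4)); st('down')
ctrl.pause(.1)
c=ctrl.capture('side'); save('rack2s',cv2.resize(c['color'][240:360,300:460],(800,600),interpolation=cv2.INTER_CUBIC))
```

```text
False
up t 14.93 [0.5819 0.2284 0.1541] F [ 0.3  0.7 -1.6] gap 0.0231
overrack t 17.55 [ 0.5203 -0.3557  0.18  ] F [ 0.4  0.7 -1.9] gap 0.0229
True
down t 18.70 [ 0.5202 -0.3566  0.0951] F [ 1.4 -0.2  3. ] gap 0.0231
```

View pics/leaf2.png

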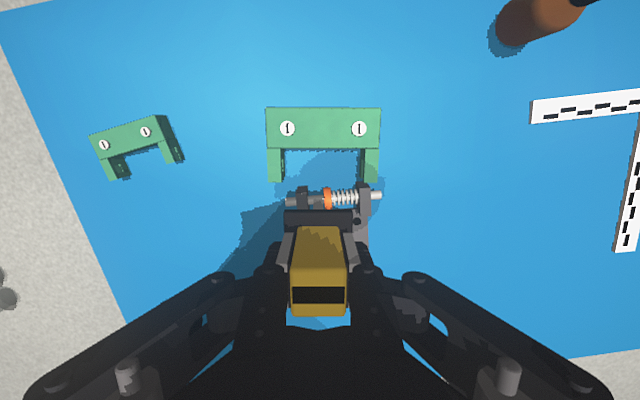

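View pics/rack2s.png

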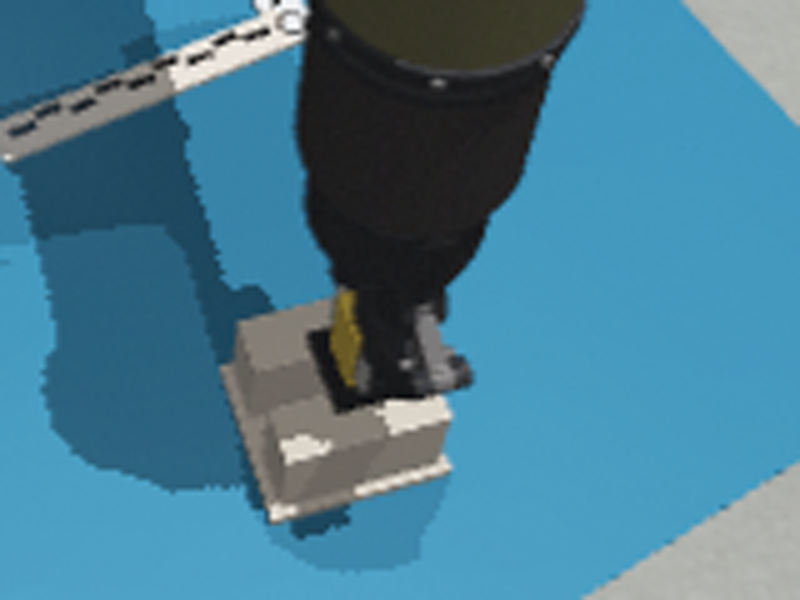

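Flange rests on the rails at the same TCP height (0.0951) as when I picked it up. I release it, check the rack, then view the leaf.

Run:
```python
from h import *
import pickle
ctrl.gripper_to(.06); ctrl.movel(np.r_[FORK,.2],v=.2); ctrl.gripper_to(.05)
ctrl.pause(.1); c=ctrl.capture('wrist'); save('rack3',c['color']); pickle.dump(c,open('rack3.pkl','wb')); st('clear')
ctrl.move_to(fr(LEAF,LY,-40,-12,.22),RT(LY)); ctrl.pause(.15)
m=ctrl.capture('wrist'); save('leaf3',m['color']); pickle.dump(m,open('leaf3.pkl','wb')); st()
zz=cloud(c)[...,2]; v,u=np.indices(zz.shape); t=(zz>.110)&(zz<.12)&(u>250)&(u<400)&(v<300)
h=cv2.cvtColor(c['color'],cv2.COLOR_RGB2HSV); t&=(h[...,1]>80)|(h[...,2]<60)
print('fork top',t.sum(),rect(planepts(c,big(t),.115)))
H=cv2.cvtColor(m['color'],cv2.COLOR_RGB2HSV); z=cloud(m)[...,2]
rib=big((H[...,0]>10)&(H[...,0]<28)&(H[...,1]>90)&(z>.031)&(z<.045)&(u>200)&(u<420)); print('rib',rib.sum(),rect(planepts(m,rib,.036)))
lf=big((z>.004)&(z<.014)&(H[...,1]<90)&(u<420)&(u>200)&(v<300)); print('plate',lf.sum(),np.nanmedian(z[lf]),rect(planepts(m,lf,.008)))
g=(H[...,0]>65)&(H[...,0]<90)&(H[...,1]>50)&(z>.031)&(z<.042)
print('mount',rect(planepts(m,big(g),.036)))
```

```text
clear t 20.39 [ 0.5196 -0.3565  0.1995] F [-0.7  0.4  0. ] gap 0.0502
 t 22.64 [0.5761 0.2107 0.22  ] F [ 0.4 -0.3 -0.3] gap 0.0504
fork top 910 (array([ 0.51992487, -0.35720245]), (23.0, 24.7), 76.65397644042969)
rib 541 (array([0.50608173, 0.21836757]), (13.7, 62.5), 84.61186981201172)
plate 3780 0.008945202519117568 (array([0.51143164, 0.21777414]), (79.9, 103.4), 84.22628784179688)
mount (array([0.63920105, 0.21185522]), (113.9, 74.3), 79.3342056274414)
```

View pics/rack3.png

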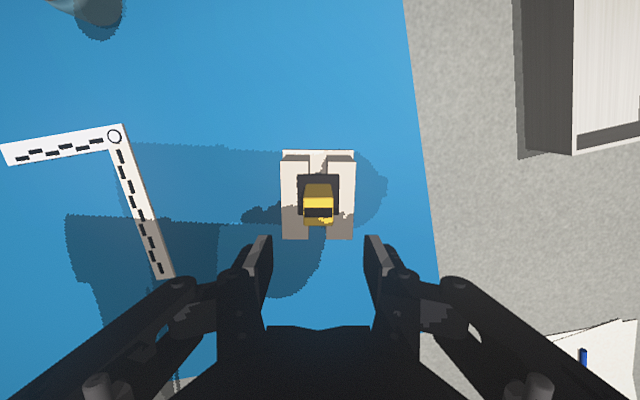

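View pics/leaf3.png

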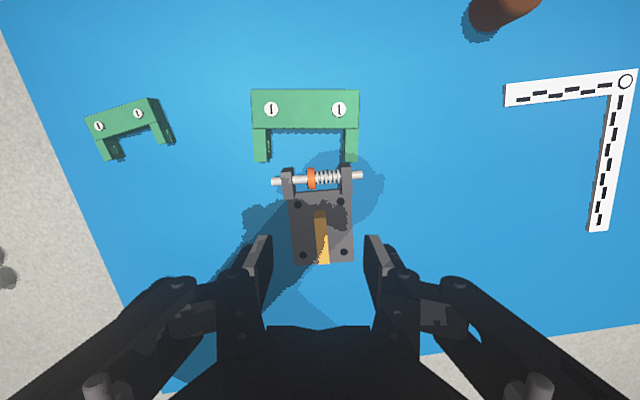

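The fork is back (top 0.2 mm and 0.8 mm from original) and the leaf lies at rib (0.506,0.218), yaw -5.5°. I grasp the rib, draw it back from the lug a little, then slide it.

Run:
```python
from h import *
RIB=np.array([.5062,.2184]); Y2=D(-5.5)
ctrl.gripper_to(.045,30)
ctrl.move_to(np.r_[RIB,.09],RT(Y2)); st('above')
print(ctrl.movel(np.r_[RIB,.035],v=.08,stop_force=6)); s=st('down')
ctrl.gripper_to(.008,30); s=st('grip')
z=.0345
ctrl.movel(fr(RIB,Y2,0,0,z),v=.02); st('settle')
ctrl.movel(fr(RIB,Y2,-16,0,z),v=.06); st('back')
c=ctrl.capture('side'); save('slide1s',cv2.resize(c['color'][90:210,215:375],(800,600),interpolation=cv2.INTER_CUBIC))
```

```text
above t 23.51 [0.5073 0.2188 0.0919] F [-0.7 -0.7  2.2] gap 0.0452
False
down t 24.35 [0.5065 0.2186 0.0355] F [-0.4 -0.4  0.2] gap 0.0454
grip t 24.73 [0.5065 0.2188 0.0357] F [-0.4  1.4  2.4] gap 0.0133
settle t 24.98 [0.5065 0.2188 0.0357] F [-2.3  0.6  6.6] gap 0.0132
back t 25.39 [0.4904 0.2202 0.0357] F [-1.4 -0.1  7.5] gap 0.0133
```

View pics/slide1s.png

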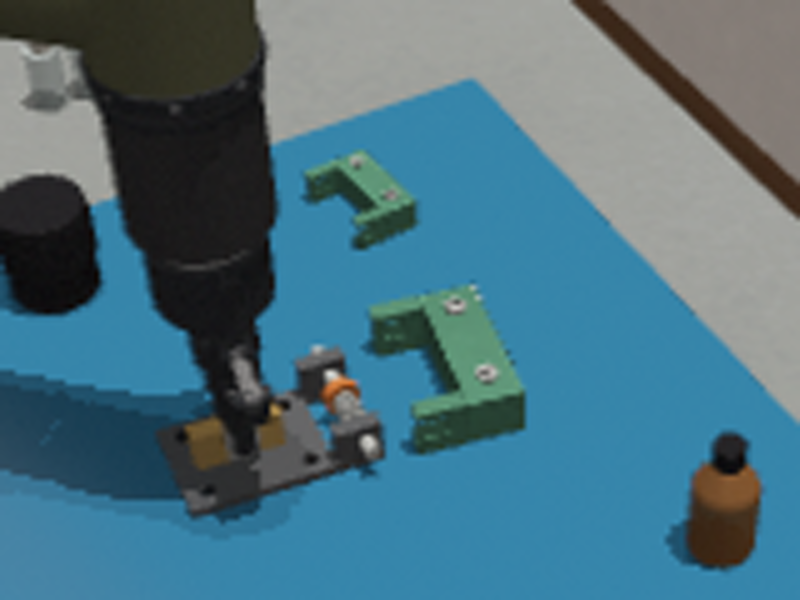

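The leaf slides flat with a light down-bias of 7 N and clear of the lugs. On to the waypoint near the corner.

```bash
cat >> h.py <<'E'
def goal(dx,dy,z=.0345): # rib tcp for leaf at goal + offset in scale frame (mm)
    return fr(COR,SY,-12-75+dx,40+dy,z)
E
python3 - <<'E'
from h import *
import pickle
print(goal(0,0))
p0=ctrl.read_state()['tool_pos']; p0[2]=.0345; p1=goal(-15,15)
for f in (.33,.66,1):
    ctrl.movel(p0+(p1-p0)*f,RT(D(-5.5)+f*D(1.5)),v=.14); st(f)
c=ctrl.capture('wrist'); save('slide2',c['color']); pickle.dump(c,open('slide2.pkl','wb'))
c=ctrl.capture('side'); save('slide2s',cv2.resize(c['color'][170:290,260:420],(800,600),interpolation=cv2.INTER_CUBIC))
E
```

```text
[ 0.52550219 -0.09072862  0.0345    ]
0.33 t 26.28 [0.4981 0.123  0.0357] F [ 0.5 -0.3  7.4] gap 0.0136
0.66 t 27.13 [0.5052 0.0256 0.0357] F [ 1.6 -0.4  5.4] gap 0.0133
1 t 28.00 [ 0.5125 -0.0748  0.0357] F [ 1.7 -1.   5.8] gap 0.0134
```

View pics/slide2.png

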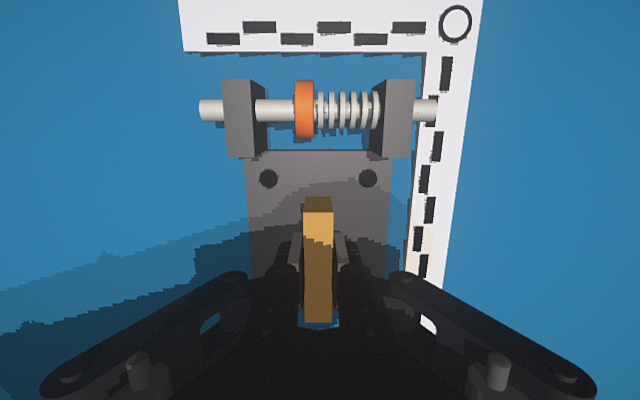

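View pics/slide2s.png

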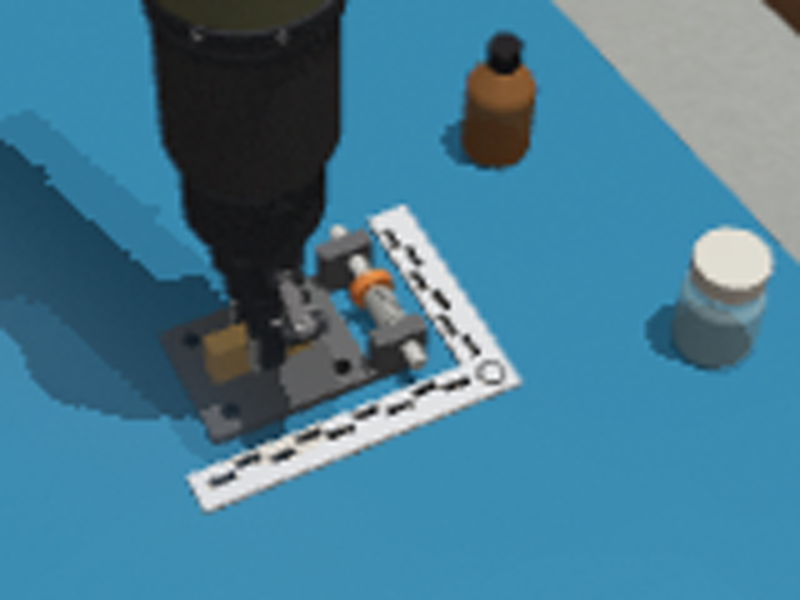

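Run:
```python
from h import *
import pickle
c=pickle.load(open('slide2.pkl','rb')); H=cv2.cvtColor(c['color'],cv2.COLOR_RGB2HSV); S=H[...,1]
pts=[]
for u in range(200,415,3):
    col=S[40:70,u].astype(float); k=40+np.argmax(np.diff(col)>60); pts.append(onplane(c,u,k+.5,.005)[:2])
P=np.array(pts); f=cv2.fitLine(P.astype(np.float32),cv2.DIST_HUBER,0,1e-5,1e-5).ravel(); print('short arm dir(+y) yaw',np.degrees(np.arctan2(-f[0]*np.sign(f[1]),abs(f[1]))),f[2:])
# plate -y edge right side rows 165..260; long arm inner edge
def edge(rows,u0,u1,z,sgn):
    q=[]
    for v in rows:
        r=S[v,u0:u1].astype(float)*sgn; d=np.diff(r); k=np.argmax(d); q.append(onplane(c,u0+k+.5,v,z)[:2])
    q=np.array(q); f=cv2.fitLine(q.astype(np.float32),cv2.DIST_HUBER,0,1e-5,1e-5).ravel(); return np.degrees(np.arctan2(f[1]*np.sign(f[0]),abs(f[0]))),f[2:],
A,B=ax(SY)
for n,e in (('plate -y',edge(range(165,235,2),375,402,.008,1)),('long arm',edge(range(165,260,2),400,430,.005,-1)),('plate +y',edge(range(165,235,2),235,265,.008,-1))):
    print(n,e[0],((e[1]-COR)*1000@np.array([A,B]).T).round(1))
print('short in scale frame',((f[2:]-COR)*1000@np.array([A,B]).T).round(1))
```

```text
short arm dir(+y) yaw -4.6046243 [ 0.6145499  -0.06911062]
plate -y -3.7880406 [-75.  14.]
long arm -4.1811094 [-83.9   1.9]
plate +y -3.72833 [-75.1  94.5]
short in scale frame [ 0.3 67.8]
```

The arm edges read yaw -4.2 to -4.6° and the plate -3.75°, so I turn another -0.5° while pushing into the corner.

Run:
```python
from h import *
import pickle
A,B=ax(SY)
def rel(s): return ((s['tool_pos'][:2]-COR)*1000@np.array([A,B]).T-[-87,40]).round(2)
ctrl.movel(goal(-8,5),RT(D(-4.5)),v=.06); print(rel(st()))
ctrl.pause(.1)
print(ctrl.movel(goal(-8,-5),v=.025,stop_force=8)); s=st('y'); print(rel(s))
yy=rel(s)[1]
print(ctrl.movel(goal(7,yy),v=.025,stop_force=10)); s=st('x'); print(rel(s))
c=ctrl.capture('wrist'); save('in1',c['color']); pickle.dump(c,open('in1.pkl','wb'))
```

```text
t 28.45 [ 0.5185 -0.0847  0.0357] F [-0.4  2.3  7.4] gap 0.0134
[-7.36  5.52]
True
y t 28.87 [ 0.5185 -0.0887  0.0357] F [0.1 2.8 3. ] gap 0.0132
[-7.15  1.49]
True
x t 29.08 [ 0.5186 -0.0887  0.0357] F [-1.1  1.   2.8] gap 0.0133
[-7.07  1.54]
```

View pics/in1.png

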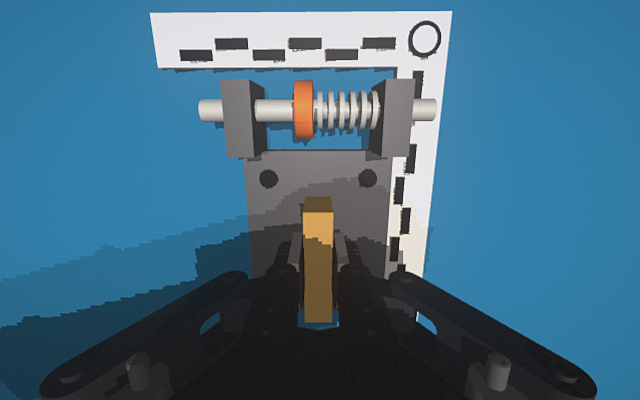

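The plate's -y side is against the long arm. The x push stopped early on a transient, since the knuckles still sit about 7 mm short. I step it in while watching the force.

Run:
```python
from h import *
import pickle
A,B=ax(SY)
def rel(s): return ((s['tool_pos'][:2]-COR)*1000@np.array([A,B]).T-[-87,40]).round(2)
for dx in (-5,-3.5,-2.5,-1.8,-1.2,-.6,0,.5,1,1.5,2,2.5):
    ctrl.movel(goal(dx,1.5),v=.03); s=ctrl.read_state(); print(dx,rel(s),s['ft_force'].round(1),round(s['t'],2))
    if -s['ft_force'][0]>7: break
c=ctrl.capture('wrist'); save('in2',c['color']); pickle.dump(c,open('in2.pkl','wb'))
```

```text
-5 [-6.78  1.5 ] [-14.2   5.5  17.5] 29.38
```

View pics/in2.png

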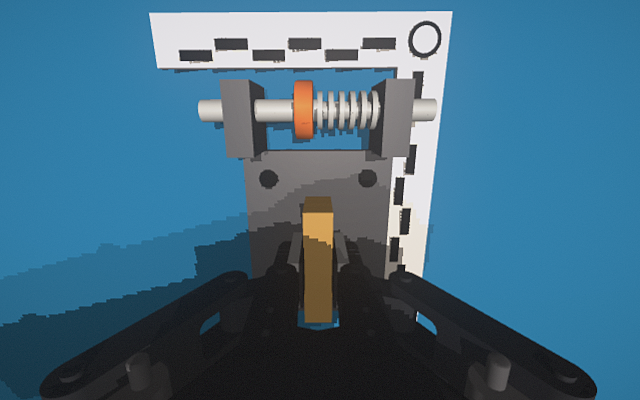

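Blocked at 14 N with the knuckles still short of the arm, so I look at the contact from the side and by depth.

Run:
```python
from h import *
import pickle
A,B=ax(SY)
ctrl.movel(goal(-7.5,2),v=.03); s=st('relax')
c=ctrl.capture('side'); save('in2s',cv2.resize(c['color'][190:270,285:385],(800,640),interpolation=cv2.INTER_CUBIC)[:600])
w=ctrl.capture('wrist'); pickle.dump(w,open('in3.pkl','wb')); save('in3z',cv2.resize(w['color'][0:200,130:460],(800,485),interpolation=cv2.INTER_CUBIC))
W=cloud(w)
for n,(u,v) in dict(kn_l=(240,90),kn_l_front=(240,81),kn_r=(400,90),gap=(320,74),arm=(300,60),stub=(425,110),plate=(270,200),plate_r=(385,200),armL=(400,220),pin=(207,110)).items():
    p=W[v,u]; print(n,((p[:2]-COR)*1000@np.array([A,B]).T).round(1),round(p[2]*1000,1))
```

```text
relax t 29.68 [ 0.5184 -0.0884  0.0357] F [-2.3  1.2  8.8] gap 0.0134
kn_l [-13.   72.8] 34.6
kn_l_front [-9.5 72.7] 34.2
kn_r [-13.4   6.6] 34.9
gap [-2.5 39.4] 2.2
arm [ 3.5 49.4] 5.6
stub [-21.2  -7. ] 28.1
plate [-68.   67.5] 9.6
plate_r [-68.6   3.3] 8.5
armL [-81.6  -6.8] 5.6
pin [-20.7  89.9] 28.2
```

View pics/in2s.png

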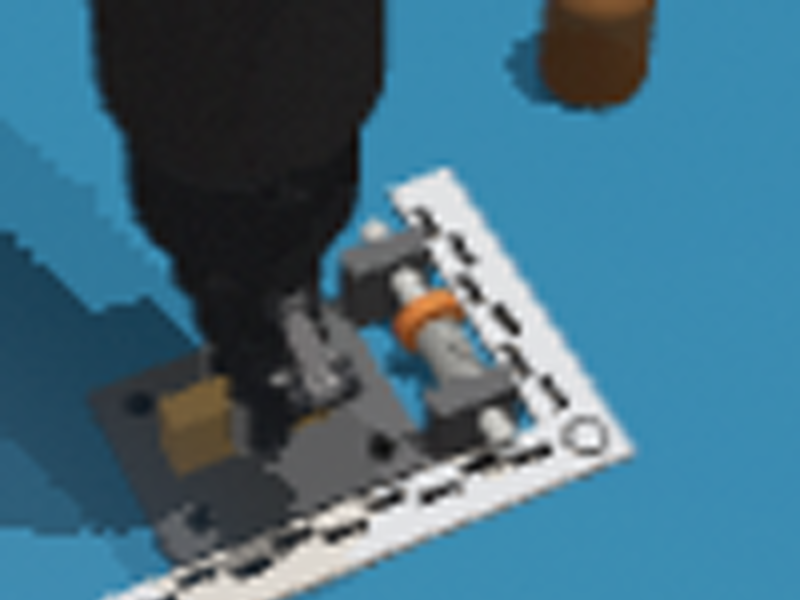

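View pics/in3z.png

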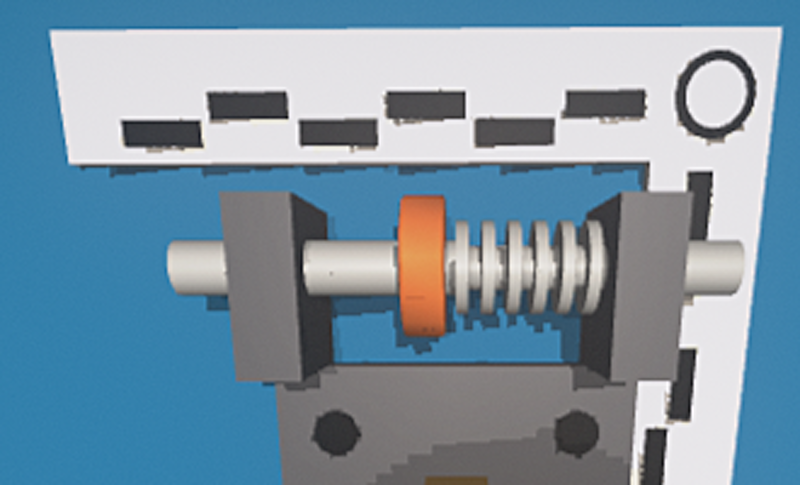

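The knuckle front sits about 9 mm short of the arm with open blue between, so the block is probably friction or jamming along the long arm. I back off 3 mm in y and try x again.

Run:
```python
from h import *
import pickle
A,B=ax(SY)
def rel(s): return ((s['tool_pos'][:2]-COR)*1000@np.array([A,B]).T-[-87,40]).round(2)
def step(dx,dy):
    ctrl.movel(goal(dx,dy,.0350),v=.03); s=ctrl.read_state(); print((dx,dy),rel(s),s['tool_pos'][2].round(4),(s['ft_force'][:2]@np.array([A,B]).T).round(1),s['ft_force'][2].round(1),round(s['t'],2)); return s
step(-7.5,5)
for dx in (-6.5,-5.5,-4.5,-3.5,-2.5,-1.5,-.5,.5,1.5):
    s=step(dx,5)
    if -s['ft_force'][0]>9: break
```

```text
(-7.5, 5) [-7.38  4.5 ] 0.0357 [-1.2 -1.1] 6.8 30.03
(-6.5, 5) [-7.32  4.49] 0.0357 [-7.2 -0.3] 10.7 30.28
(-5.5, 5) [-6.66  4.45] 0.0357 [-8.2 -0. ] 12.5 30.53
(-4.5, 5) [-5.71  4.44] 0.0356 [-10.1  -0.2] 12.1 30.78
```

It does move: the resistance was sliding friction raised by my down-bias, not a block. I ease the bias and continue.

```bash
cat >> h.py <<'E'
_M=np.array(ax(SY)).T
def rel(s): return ((s['tool_pos'][:2]-COR)*1000@_M-[-87,40]).round(2)
def step(dx,dy,z=.0350):
    ctrl.movel(goal(dx,dy,z),v=.03); s=ctrl.read_state(); f=s['ft_force'][:2]@_M
    print((round(dx,1),dy),rel(s),s['tool_pos'][2].round(4),f.round(1),s['ft_force'][2].round(1),round(s['t'],2)); return s,f
E
python3 - <<'E'
from h import *
import pickle
step(-4.5,5,.0356)
for dx in np.arange(-3.5,5,1):
    s,f=step(dx,5,.0356)
    if dx-rel(s)[0]>1.9 or -f[0]>15: break
c=ctrl.capture('wrist'); save('in4',c['color'])
E
```

```text
(-4.5, 5) [-5.57  4.52] 0.0357 [-6.2 -1.2] 8.1 31.03
(np.float64(-3.5), 5) [-4.69  4.54] 0.0357 [-7.3 -0.6] 8.0 31.28
(np.float64(-2.5), 5) [-3.66  4.54] 0.0357 [-7.7  0.1] 8.1 31.53
(np.float64(-1.5), 5) [-2.69  4.54] 0.0357 [-8.  -0.2] 8.7 31.78
(np.float64(-0.5), 5) [-1.71  4.55] 0.0357 [-6.8 -0.3] 8.2 32.03
(np.float64(0.5), 5) [-0.68  4.54] 0.0357 [-7.9 -1. ] 8.5 32.28
(np.float64(1.5), 5) [0.29 4.53] 0.0357 [-6.8 -0.2] 8.9 32.53
(np.float64(2.5), 5) [1.3  4.56] 0.0357 [-7.1 -0.6] 9.6 32.78
(np.float64(3.5), 5) [2.04 4.56] 0.0357 [-9.2  0.3] 9.5 33.03
(np.float64(4.5), 5) [2.13 4.52] 0.0357 [-13.3   1.3] 12.7 33.28
```

View pics/in4.png

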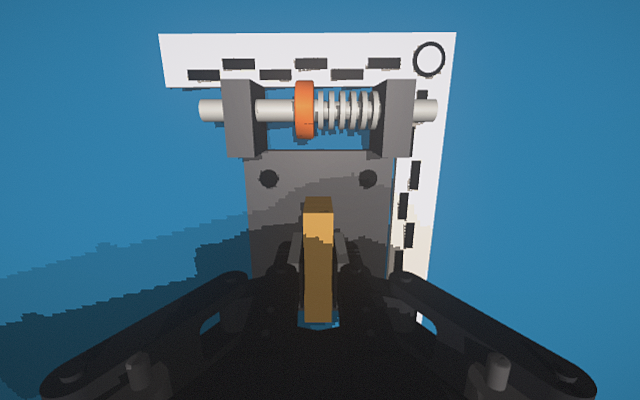

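The knuckles reach the short arm at +2.1, a clear stop. Now y in the same way, with light x pressure.

Run:
```python
from h import *
import pickle
step(2.8,5,.0357)
for dy in np.arange(4,-4.5,-1.):
    s,f=step(2.8,dy,.0357)
    if rel(s)[1]-dy>1.9 or f[1]>15: break
step(4.5,dy,.0357)
c=ctrl.capture('wrist'); save('in5',c['color']); pickle.dump(c,open('in5.pkl','wb'))
c=ctrl.capture('side'); save('in5s',cv2.resize(c['color'][190:270,285:385],(800,640),interpolation=cv2.INTER_CUBIC)[:600])
```

```text
(2.8, 5) [1.96 4.59] 0.0357 [-5.6 -0.2] 7.1 33.58
(2.8, np.float64(4.0)) [2.08 4.34] 0.0357 [-6.7  1.1] 7.7 33.83
(2.8, np.float64(3.0)) [2.17 3.94] 0.0357 [-5.8  5.2] 7.3 34.08
(2.8, np.float64(2.0)) [2.18 3.66] 0.0357 [-7.4  7.6] 8.4 34.33
(2.8, np.float64(1.0)) [2.21 3.19] 0.0358 [-8.2 11.3] 9.1 34.58
(4.5, np.float64(1.0)) [2.31 3.21] 0.0357 [-15.5  12.2] 14.9 34.83
```

View pics/in5.png

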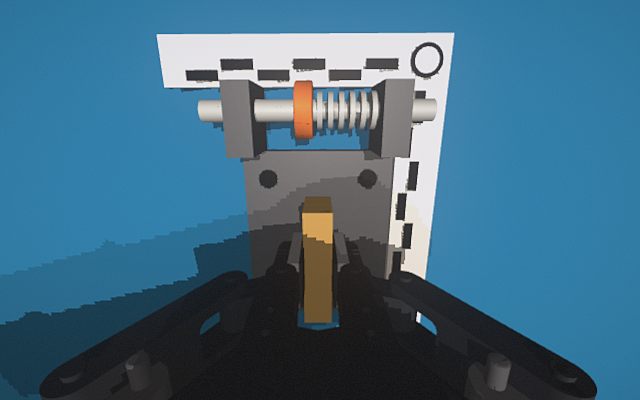

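View pics/in5s.png

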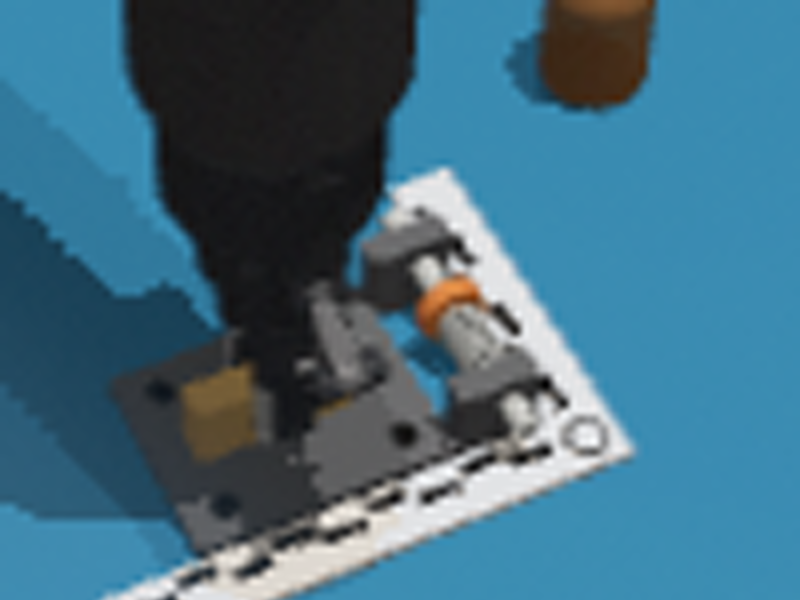

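Run:
```python
from h import *
import pickle
step(1.5,1,.0360)
for dy in np.arange(0.,-5.5,-.8):
    s,f=step(1.5,dy,.0360)
    if f[1]>17: break
for dx in (2.5,3.5): step(dx,dy,.0360)
c=ctrl.capture('wrist'); save('in6',c['color']); pickle.dump(c,open('in6.pkl','wb'))
```

```text
(1.5, 1) [1.3  1.74] 0.0357 [-3.3  6. ] 5.2 35.18
(1.5, np.float64(0.0)) [1.28 1.34] 0.0357 [-4.2  9.1] 5.5 35.43
(1.5, np.float64(-0.8)) [1.27 1.28] 0.0358 [-5.2 11.9] 7.4 35.68
(1.5, np.float64(-1.6)) [1.28 1.21] 0.0358 [-6.9 15. ] 7.8 35.93
(1.5, np.float64(-2.4000000000000004)) [1.29 1.11] 0.0359 [-8.2 19.9] 9.3 36.18
(2.5, np.float64(-2.4000000000000004)) [1.28 1.13] 0.0357 [-13.2  19.9] 12.6 36.43
(3.5, np.float64(-2.4000000000000004)) [1.37 1.14] 0.0357 [-18.2  22. ] 16.1 36.68
```

View pics/in6.png

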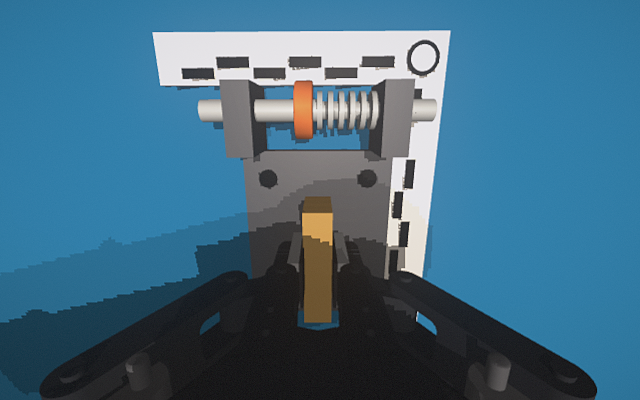

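y contact is solid at +1.2. I relax it to a light touch and seat x the remaining ~0.9 mm.

Run:
```python
from h import *
import pickle
step(1.5,0.6,.0360)
for dx in (2.3,3,3.7,4.4):
    s,f=step(dx,0.6,.0360)
step(2.3,.8,.0360); step(2.3,-.6,.0360); step(2.6,0.6,.036)
c=ctrl.capture('wrist'); save('in7',c['color'])
# release
ctrl.gripper_to(.035); st('open')
p=ctrl.read_state()['tool_pos']; ctrl.movel(np.r_[p[:2],.10],v=.12)
ctrl.move_to(goal(10,0,.21),RT(SY)); ctrl.pause(.15); st()
c=ctrl.capture('wrist'); save('fin1',c['color']); pickle.dump(c,open('fin1.pkl','wb'))
c=ctrl.capture('side'); save('fin1s',cv2.resize(c['color'][190:270,285:385],(800,640),interpolation=cv2.INTER_CUBIC)[:600])
```

```text
(1.5, 0.6) [1.23 1.55] 0.0357 [-4.3  8.3] 4.8 37.0
(2.3, 0.6) [1.33 1.48] 0.0357 [-8.5  9.7] 7.7 37.25
(3, 0.6) [1.5  1.45] 0.0357 [-10.9   8.8] 10.0 37.5
(3.7, 0.6) [1.77 1.39] 0.0357 [-13.7   9.9] 11.5 37.75
(4.4, 0.6) [2.24 1.38] 0.0357 [-15.3  10.1] 13.4 38.0
(2.3, 0.8) [2.06 1.41] 0.0357 [-3.3  6.9] 4.7 38.25
(2.3, -0.6) [2.03 1.27] 0.0357 [-5.8 13.3] 7.3 38.5
(2.6, 0.6) [2.09 1.43] 0.0357 [-4.9  9. ] 5.8 38.75
open t 39.14 [ 0.528  -0.0908  0.0356] F [-0.2  0.1 -0.6] gap 0.0351
 t 40.49 [ 0.5348 -0.0913  0.208 ] F [-0.3 -0.4 -0.1] gap 0.0349
```

View pics/fin1.png

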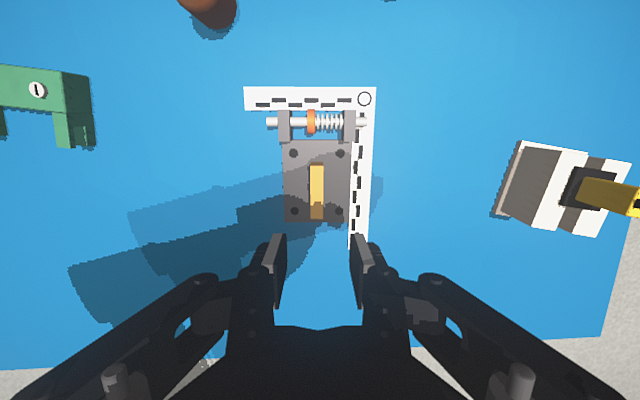

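View pics/fin1s.png

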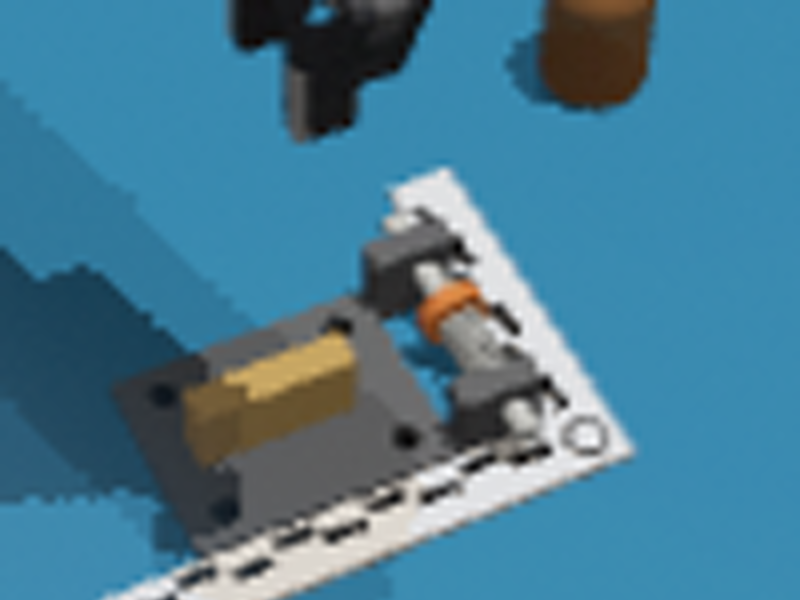

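Run:
```python
from h import *
import pickle
c=pickle.load(open('fin1.pkl','rb')); W=cloud(c); z=W[...,2]; H=cv2.cvtColor(c['color'],cv2.COLOR_RGB2HSV); v,u=np.indices(z.shape)
bx=(u>235)&(u<385)&(v>75)&(v<255)
def sc(P): return (P-COR)*1000@_M if False else (P-COR)*1000@np.array(ax(SY)).T
kn=bx&(z>.0315)&(z<.040)&(v<145)&(H[...,1]<90)
for a,b in ((275,295),(338,358)):
    q=sc(planepts(c,kn&(u>a)&(u<b),.034)); print('knuckle',q.min(0).round(1),q.max(0).round(1))
w=(H[...,1]<70)&(H[...,2]>120)&bx&(z<.009)
# short arm inner edge: lowest white row per column in gap region
q=[]
for uu in list(range(250,274,2))+list(range(296,334,3)):
    r=np.nonzero(w[85:125,uu])[0]; q.append(onplane(c,uu,85+r.max()+.5,.005)[:2])
q=sc(np.array(q)); print('short arm inner x',np.median(q[:,0]).round(1),np.polyfit(q[:,1],q[:,0],1).round(3))
def edge(rows,u0,u1,zz,ch,sgn):
    p=[]
    for r in rows:
        d=np.diff(c['color'][r,u0:u1,ch].astype(float))*sgn; p.append(onplane(c,u0+np.argmax(d)+.5,r,zz)[:2])
    p=sc(np.array(p)); return np.median(p[:,1]).round(1),np.polyfit(p[:,0],p[:,1],1).round(3)
print('plate/arm edge (as arm z5)',edge(range(150,218,3),340,358,.005,0,1))
print('same as plate z8',edge(range(150,218,3),340,358,.008,0,1))
rib=big(bx&(H[...,0]>10)&(H[...,0]<28)&(H[...,1]>90)&(z>.031)); C,wh,a=rect(planepts(c,rib,.036)); print('rib',sc(C),wh,a)
lf=big(bx&(z>.006)&(z<.012)&(H[...,1]<90)&(v>145)&(u<352)&(H[...,2]<150)); print('plate',[x for x in rect(planepts(c,lf,.008))],np.nanmedian(z[lf]))
save('fin1z',cv2.resize(c['color'][80:230,230:390],(800,600)[:2],interpolation=cv2.INTER_CUBIC))
```

```text
knuckle [-30.4  68.4] [ 0.4 80.9]
knuckle [-30.4   0.7] [ 0.5 16.4]
short arm inner x -0.4 [-0.001 -0.166]
plate/arm edge (as arm z5) (np.float64(0.7), array([0.037, 3.12 ]))
same as plate z8 (np.float64(1.0), array([0.037, 3.458]))
rib [-85.84950918  40.99524038] (13.5, 61.1) 86.05040740966797
plate [array([ 0.52592963, -0.08972916]), (79.7, 88.2), 86.0367660522461] 0.008927252456506163
```

View pics/fin1z.png

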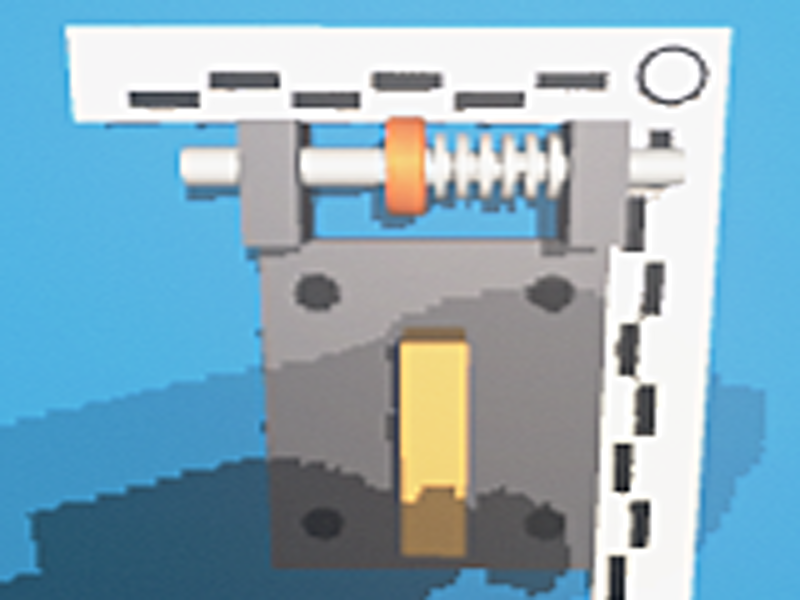

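Both knuckle fronts are level with the short arm edge, leaf yaw is -3.96° against -4.0°, and no blue shows along the long arm. One last check of the rest of the scene, then I hand in.

Run:
```python
from h import *
import pickle
p=ctrl.read_state()['tool_pos']; ctrl.movel(np.r_[p[:2],.25],v=.2)
a=pickle.load(open('side0.pkl','rb')); b=ctrl.capture('side'); save('endside',b['color'])
for n,(u,v) in dict(jar=(406,222),bottle=(361,182),lens=(224,132),fork=(375,303)).items():
    s=np.s_[v-12:v+12,u-12:u+12]; print(n,np.abs(a['color'][s].astype(int)-b['color'][s]).mean().round(2), np.nanmedian(np.abs(a['range_z'][s]-b['range_z'][s])).round(4))
st()
```

```text
jar 10.59 0.002
bottle 8.46 0.0023
lens 6.79 0.0026
fork 10.27 0.0018
 t 40.99 [ 0.5349 -0.0913  0.2497] F [0.  0.2 0.2] gap 0.0354
```

View pics/endside.png

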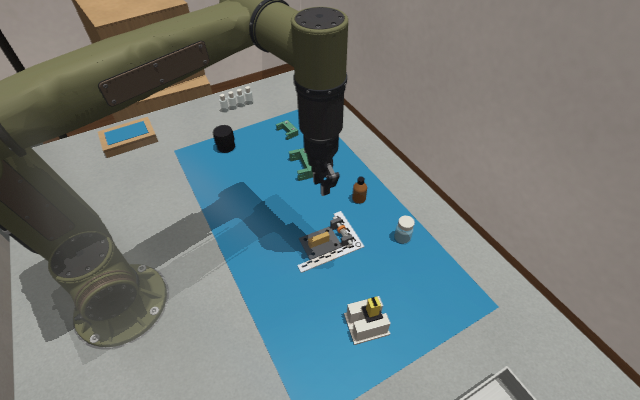

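The jar (405,228), bottle (360,190), lens (224,138) and fork in the rack (373,310) sit where they were. The leaf is in the scale corner at (335,238).

```bash
python3 -c "
from rig import ctrl
print(ctrl.finish_job())"
```

```text
the job is handed in; nothing more can be done
None
```

I handed the job in at about 41 s of the 64 s limit; the system reports no verdict. The leaf is in the scale's inner corner and the forked tool is back in its rack.

**What I did:**
- **Drawing out the leaf:** I pressed the collar with the fork at about 5 N, which is about 13 mm of slide. With the fork still on the bar, I drew the leaf clear of the mount, then returned the fork.
- **Placing the leaf:** I slid the leaf flat by its rib to the scale and seated it against both arms with about 15–20 N of push.

**Last checks:**
- **Leaf:** Both knuckles are level with the short arm's edge, to about 1 mm by camera. The leaf's yaw is -3.96° against about -4.0° for the scale. No blue shows along the long arm.
- **Fork:** It came back to within about 1 mm of where it was found.
- **Jar, bottle and lens:** They look untouched in the side view. The pixel differences there were small, and I put them down to noise and changed shadows.

**What disagreed:**
- **First corner push:** It stopped about 9 mm short of the short arm, because my slight downward press raised the friction. I eased it and re-seated the leaf.
- **Camera against contact:** My first corner estimate differed from where the arms actually stopped the leaf by 1–2 mm, so I seated by contact.
- **Table height:** The wrist camera read the table about 1.6 mm too high.

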